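Grip a wheel-nut cover in the carport bench clamp

ROBOT

A 6-joint arm with a two-finger parallel gripper is mounted at the origin on the work surface. World frame = base frame: x ahead of the robot, y to its left, z up, the work surface at z = 0. Lengths are in m, angles in rad, forces in N, time in s.
With the tool pointing down it reaches from about 0.35 to 0.775 m from the base axis. Payload 7.3 kg.
Tool frame: the origin (TCP) lies on the centre line of the jaws, within the pads' length; the fingertips stand 17 mm ahead of it and the grasp point (between the pads) lies 2 mm behind it (robot.tip_extent is the distance from the TCP to the fingertips, in m); z points along the fingers, y is the line along which they close (so a half turn about z gives the same grasp; the last joint's range is limited). The gripper opens to 92 mm and grips with 3 to 60 N. Pads are 19 mm wide; open, the fingers measure 130 mm over their backs; the gripper's body (75 mm by 190 mm) begins 47 mm behind the grasp point.
Start: joints at [-1.433, 0.342, 1.524, -0, 1.275, -0.146], TCP at [0.147, -0.504, 0.244] pointing down, gripper open.
Joint ranges: [-2.53, 2.53], [-0.77, 2.02], [0.04, 2.7], [-1, 4.14], [0.28, 2.66], [-3.11, 3.11]. Speed limits (rad/s): [2.57, 2.57, 3.14, 3.14, 3.14, 3.14].

INTERFACE

Orientations are given as [roll, pitch, yaw] about the fixed x, y, z axes, in that order (R = Rz(yaw) Ry(pitch) Rx(roll)).
In Python, from cell import robot gives the robot as it stands.
- The arm moves only by the tool step_arm, never from a script. Its argument "motion" is a list of rows, each a list of 2 entries, a list of its own where there are three numbers: the shift along the tool's x, y, z in units of 60 mm (1.0 is 60 mm), then the turn about the tool's z in rad. In form: [[[x, y, z], spin], ...]. A call has 1 to 10 rows; each row is the pose to reach, as a shift and turn from the pose commanded when the call began, along the tool's axes at that moment; what a row does not reach only later rows make up. A row lasts 1/8 s, in which the tool goes at most 62.5 mm and 10.7 degrees, less where a joint would pass 70% of its speed; a pose out of reach is approached as far as the arm can. A call with a gripper value outside its range is refused whole. "hand" is the closure in counts, from 0 (fully open) to 255 (shut), set as the call begins (left out, the last holds). The fingers move at their own pace and stop on an object; "squeeze" is the grip in N (left out, the last holds). Time passes only in rows, so rows that repeat a pose let the fingers close. It gives the time, the measured TCP pose, the force, the opening and the grip force at its end, in the units of the state.
- robot.observe(): the state, without advancing time (a new reading comes with each control period).
- robot.read_camera(name): name is "scene" or "side" or "wrist"; returns a dict with "pixels" (384x512x3 uint8, red, green, blue), "intrinsics" (3x3 intrinsics, pixels), "k1" (the pictures are not rectified: a ray, as slopes to the right and down, at radius r is drawn at 1 + k1 r^2 times it, then the intrinsics apply), "xyz" and "rotation" of the camera in the world; the wrist camera has in their place "T_tool_cam" (4x4, takes a point from camera to tool coordinates, whose origin is the TCP and whose axes are the flange's). Camera axes: x right, y up, looking along -z (the intrinsics and any distortion apply to the point x, -y, -z); pixel columns grow to the right and rows downward; lengths in m; the calibration is good to about 2 mm. A picture is of the moment at which its call begins: read the wrist's pose just before it. There is no depth.
- robot.hand_in(): hands the job in; it is judged then, once.
The state is a dict: "time": time; "qpos": joint angles; "qvel": joint speeds; "joint_efforts": joint torques, N m; "tool_pos": TCP position; "tool_rot": TCP orientation; "contact_force": force on the tool from outside, world axes, zero at the start; "torque": the same for the moment, N m; "opening": finger opening in m; "grip_force": force on a finger pad.
Only numpy, scipy, OpenCV 4.12 (cv2) and the standard library are available. Lean on these libraries where they do the work, as an engineer would, in place of code of your own. Each camera call takes 0.05 s, during which the arm holds its last target. There are 200 camera calls.

TASK

Slide the white carriage by its yellow post along its track until its red pointer lines up with the red mark on the clamp's base, so that the blue wheel-nut cover sits in front of the jaw. Then pump the red trigger lever (it takes several strokes) until the jaw's black pad touches the cover and the orange plunger behind the pad is pushed about half way in; never push it nearly all the way in, which would crack the cover. Move the jaw only with the trigger, leave the other things on the shelf as they are, and finish while still holding the trigger.

Things in the scene. Friction and masses are not known exactly. Their poses are not given: they have to be found in the camera images.
- clamp: the bench clamp's fixed grey base plate, 280 x 275 x 8 mm, with dark steel head and fixed jaw (top 98 mm over the shelf). Origin: on the shelf under the centre of the cover's final place. x axis: along the toothed bar, from the trigger to the moving jaw; y: along the carriage's track; z up. In this frame the red mark is the line y = 0 and the bar lies along y = -55 mm
- carriage (a joint): position of the white carriage along its track (m), parallel to the clamp's y axis: 0 = red pointer at the red mark, positive = away from the bar; travel -0.018 to 0.095. It starts on the positive side, slides against about 3 N of friction and stays where it is left
- carriage_grip (a point): point on the axis of the carriage's yellow upright round post (18 mm diameter, its top 109 mm over the shelf), 100 mm over the shelf and 58 mm to the +y side (clamp frame) of the cover's centre. Take the post from above, fingers in any direction. The cover and both jaws near it are up to 86 mm high
- cover: the blue plastic wheel-nut cover fixed in the carriage, 44 mm diameter, 40 mm long, lying with its axis along the clamp's x axis at 53 mm above the shelf. The origin lies on the shelf's surface under its centre; axes as the clamp's. Its closed end, which the pad presses, is 20 mm from the centre on the clamp's +x side
- jaw (a joint): advance of the toothed bar with the moving jaw (m) towards the cover, along the clamp's -x: 0 = widest, 0.065 = limit. The pad's face reaches the cover at 0.047. It starts between 0 and 0.015. A 12 N brake holds it wherever the trigger leaves it
- jaw_plate: the moving jaw: dark steel plate (14 x 86 x 54 mm, top 82 mm over the shelf) and the steel toothed bar that carries it. Not to be pushed by hand. Origin on the shelf level, at the clamp's origin when the jaw stands at 0, moving with the jaw; the plate lies 95 mm from it on clamp +x
- pad (a joint): how far the orange spring plunger (14 mm diameter) behind the jaw's black pad is pushed into the jaw (m): 0 = free, when 17 mm of orange shows between pad and jaw plate; 0.016 = bottomed. Spring 1200 N/m, so half way (0.008) is about 10 N on the cover
- pad_face (a point): centre of the face of the black round pad (26 mm diameter, 53 mm above the shelf) that presses the cover
- pad_cap: the black pad on the plunger's end; origin on the shelf's surface, 67 mm behind the pad's face (towards clamp -x)
- trigger (a joint): angle of the red trigger lever (rad): 0 = rest, leaning 0.25 rad from upright towards clamp +x; grows as it is pulled to clamp -x; stop at 0.5. A spring returns it. Pulled, its pawl catches a tooth of the bar (8 mm pitch, up to 8 mm of pawl travel lost first) and drags the jaw, about 0.053 m per rad, 16 to 24 mm a full stroke; let back, it leaves the jaw. Up to 15 N at the cross bar, 2.5 N at rest
- trigger_pivot (a point): the lever's pivot axis (along the clamp's y), 22 mm above the shelf, fixed at clamp-frame (-115, -55) mm
- trigger_grip (a point): centre of the trigger's black rubber cross bar, 160 mm from the pivot along the lever
- trigger_bar: the trigger's black round cross bar (16 mm diameter, 84 mm long, along the clamp's y): take it from above, fingers on its two x sides (clamp frame), or hook it; a red stem 8 mm thick and 12 mm wide joins it at the middle from below and counts as part of it. Origin at the lever's pivot, z along the lever up to the bar 160 mm away
- caddy (a joint): angle of the black rotating caddy (rad), 0 at the start; bystander
- caddy_base: round black base of the caddy (turntable 224 mm diameter with a 155 mm high centre post; carries a red lidded box, a dish and a gauge), origin under its centre; bystander
- cap_lid (a joint): opening angle of the hinged lid of the red valve-cap box on the caddy (rad), 0 = shut, as at the start; bystander
- dish: white ceramic dish, 76 mm diameter, 24 mm high, on the caddy; bystander; origin under its centre
- gauge: chrome tyre gauge, 112 mm long, 20 mm thick, on the caddy; bystander; origin under its middle
- spare_cover: spare blue wheel-nut cover standing on the shelf, 44 mm diameter, 40 mm high; bystander; origin under its centre
- torch: yellow and black torch lying on the shelf, 135 mm long, 40 mm thick; bystander; origin under its middle
- nut_jar: glass jar with a steel cap, 64 mm diameter, 85 mm high; bystander; origin under its centre

How it is judged:
By the outcome, as a careful person would: the job done as asked, in the order asked, and still so for the second after the job is handed in, while the arm keeps its last pose, push and grip.
It also fails if it takes over 64 s, if anything falls off the work surface, if the arm or the gripper's body presses on something with over 40 N, if the wrist force passes 120 N, or if a joint passes its speed limit or range.

## Working session

There is one attempt and no reset: what is moved stays moved. The work goes in short steps, Python scripts to look and compute and a tool call to move; the robot and the scene stay as the last step left them, time stands still between calls to the robot, and variables do not carry over. Pictures are saved under pics/ and viewed, at most 10 in all, crops included, and the job is handed in when it is done.

Besides the shell and the picture viewer there is one more tool, called after "Request:" by a JSON object that holds its "name" and its "arguments", one argument or row to a line. step_arm: Moves the arm, as the interface text tells. Its arguments: {"type":"object","properties":{"motion":{"type":"array"},"hand":{"type":"number"},"squeeze":{"type":"number"}},"required":["motion"]}

```bash
mkdir -p pics; ls; cat > h.py <<'E'
import numpy as np, cv2
from scipy.spatial.transform import Rotation as R
from cell import robot
def snap(n,f):
    s=robot.observe(); c=robot.read_camera(n); cv2.imwrite('pics/'+f,c['pixels'][:,:,::-1])
    if 'T_tool_cam' in c:
        T=np.eye(4);T[:3,3]=s['tool_pos'];q=np.array(s['tool_rot']);T[:3,:3]=q if q.shape==(3,3) else R.from_euler('xyz',q).as_matrix()
        T=T@c['T_tool_cam'];c['xyz'],c['rotation']=T[:3,3],T[:3,:3]
    np.savez('pics/'+f[:-4]+'.npz',K=c['intrinsics'],k1=c['k1'],xyz=c['xyz'],rot=c['rotation'])
    return c
def ray(f,u,v):
    d=np.load('pics/'+f+'.npz');k=float(d['k1'])
    p=cv2.undistortPoints(np.array([[[u,v]]],float),d['K'],np.array([k,0,0,0]))[0,0]
    r=d['rot']@np.array([p[0],-p[1],-1]);return d['xyz'],r
def at(f,u,v,z):
    o,r=ray(f,u,v);return (o+r*(z-o[2])/r[2]).round(4)
def proj(f,P):
    d=np.load('pics/'+f+'.npz');q=d['rot'].T@(np.array(P)-d['xyz'])
    s=np.array([q[0],-q[1]])/-q[2];s=s*(1+float(d['k1'])*(s@s));return (d['K']@[*s,1])[:2].round(1)
E
python3 - <<'E'
from h import *
s=robot.observe();print(s)
for n in('scene','side'):
    c=snap(n,n+'0.png');print(n,c['xyz'],c['k1'],c['intrinsics'].tolist())
a=cv2.imread('pics/scene0.png');b=cv2.imread('pics/side0.png')
for n in('scene0','side0'): cv2.imwrite(f'pics/{n}b.png',cv2.resize(cv2.imread(f'pics/{n}.png'),(800,600)))
E
```

```text
pics
{'time': 0.0, 'qpos': array([-1.43296543e+00,  3.42687291e-01,  1.52502016e+00,  1.39085414e-05,
        1.27538554e+00, -1.45983118e-01]), 'qvel': array([ 0.00062972, -0.00053922,  0.00064766,  0.00108712,  0.00037509,
       -0.00158145]), 'joint_efforts': array([-3.46255765e-04, -4.31243277e+01, -2.44226432e+01,  7.15763122e-02,
        5.58116147e-02, -1.42140502e-04]), 'tool_pos': array([ 0.14699114, -0.50360757,  0.24306223]), 'tool_rot': array([-3.14011020e+00, -2.31405940e-04,  2.83809789e-01]), 'contact_force': array([-1.07310005,  0.3597888 , -0.01890772]), 'torque': array([ 0.06139851, -0.02430024, -0.0372797 ]), 'grip_force': 0.0, 'opening': 0.09164723932747613}
scene [ 0.98368884 -0.63673907  1.25553354] -0.1400613079132525 [[473.4989874575913, 0.0, 260.0091546256817], [0.0, 473.4989874575913, 180.11638768854726], [0.0, 0.0, 1.0]]
side [-0.16600621 -1.0462928   1.25030082] -0.1660779440570968 [[464.98798210780535, 0.0, 262.589035337527], [0.0, 464.98798210780535, 189.6529317510886], [0.0, 0.0, 1.0]]
```

View pics/scene0b.png

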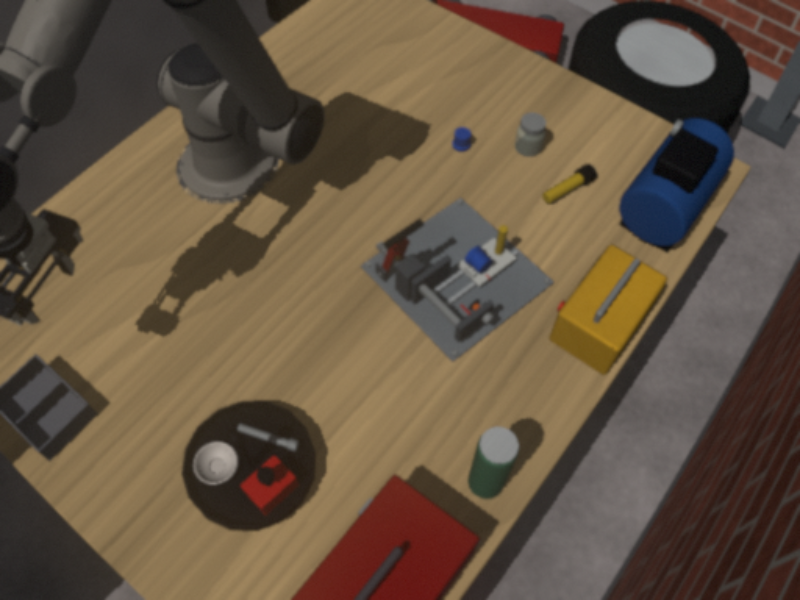

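View pics/side0b.png

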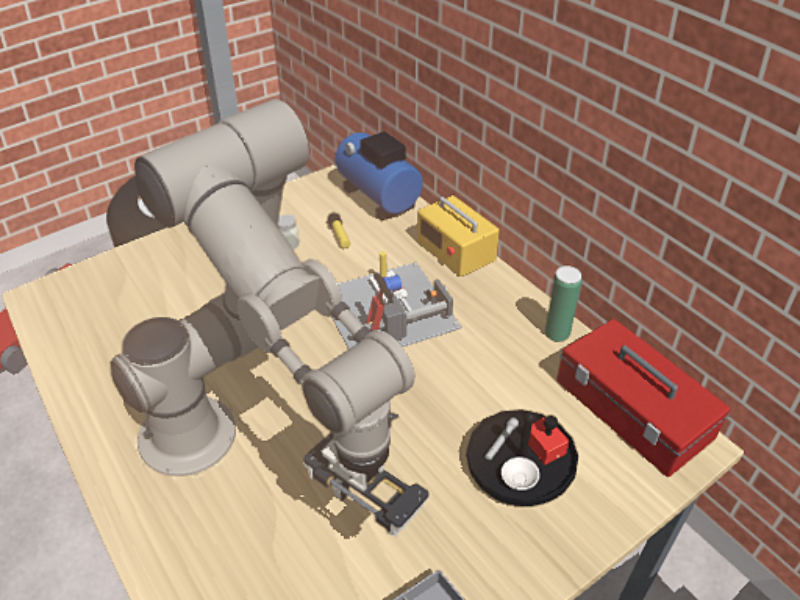

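The scene picture shows the clamp plate with corners near (362,266), (462,200), (552,283) and (455,358), measured in the 800x600 view. The post top is near (503,230) and the trigger's cross bar near (403,235).

```bash
python3 - <<'E'
from h import *
k=.64
L,T,Rr,B=[at('scene0',u*k,v*k,.008)[:2] for u,v in((362,266),(462,200),(552,283),(455,358))]
print(L,T,Rr,B)
for a,b in((L,T),(T,Rr),(Rr,B),(B,L)): d=b-a;print(np.linalg.norm(d),np.arctan2(d[1],d[0]))
print('ctr',(L+T+Rr+B)/4)
print('post',at('scene0',503*k,230*k,.109),'bar',at('scene0',403*k,235*k,.177),'cover top',at('scene0',478*k,255*k,.07))
im=cv2.imread('pics/scene0.png')[110:240,220:365];cv2.imwrite('pics/c0.png',cv2.resize(im,None,fx=5.4,fy=4.6,interpolation=cv2.INTER_CUBIC))
E
```

```text
Traceback (most recent call last):
  File "h.py", line 16, in at
    o,r=ray(f,u,v);return (o+r*(z-o[2])/r[2]).round(4)
                                        ~^^^
IndexError: invalid index to scalar variable.
```

```bash
python3 - <<'E'
import re
s=open('h.py').read()
s=s.replace("    np.savez(","    r=np.array(c['rotation'])\n    c['rotation']=r if r.shape==(3,3) else R.from_euler('xyz',r).as_matrix()\n    np.savez(")
open('h.py','w').write(s)
E
python3 - <<'E'
from h import *
print(robot.read_camera('scene')['rotation'])
snap('scene','scene0.png')
k=.64
L,T,Rr,B=[at('scene0',u*k,v*k,.008)[:2] for u,v in((362,266),(462,200),(552,283),(455,358))]
print(L,T,Rr,B)
for a,b in((L,T),(T,Rr),(Rr,B),(B,L)): d=b-a;print(np.linalg.norm(d),np.arctan2(d[1],d[0]))
print('ctr',(L+T+Rr+B)/4)
print('post',at('scene0',503*k,230*k,.109),'bar',at('scene0',403*k,235*k,.177),'cover top',at('scene0',478*k,255*k,.07))
im=cv2.imread('pics/scene0.png')[110:240,220:365];cv2.imwrite('pics/c0.png',cv2.resize(im,None,fx=5.4,fy=4.6,interpolation=cv2.INTER_CUBIC))
E
```

```text
[ 0.56181071 -0.01263647  0.65972362]
[ 0.4221 -0.0328] [0.4821 0.2311] [0.7468 0.1717] [ 0.6907 -0.084 ]
0.27063482776612474 1.347237836303338
0.2712829703464632 -0.2207480280807793
0.2617817793506645 -1.7867720950078845
0.2734362814258562 2.953234288532909
ctr [0.585425 0.0715  ]
post [0.6273 0.1502 0.109 ] bar [ 0.5134 -0.0177  0.177 ] cover top [0.6104 0.0964 0.07  ]
```

View pics/c0.png

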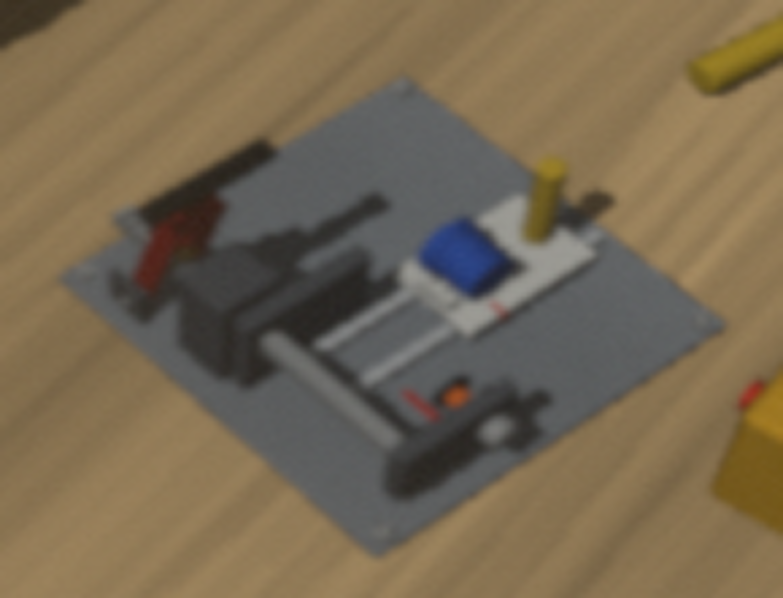

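Clamp yaw comes out near -0.213, and the plate sides match the given size. Next I check the wrist camera offset and estimate the carriage distance before moving.

```bash
python3 - <<'E'
from h import *
c=robot.read_camera('wrist');print(np.array(c['T_tool_cam']).round(3),c['intrinsics'][0][0])
m=at('scene0',220+420/5.4,110+403/4.6,.008);p=at('scene0',220+500/5.4,110+310/4.6,.02)
t=-.213;X=np.array([np.cos(t),np.sin(t)]);Y=np.array([-X[1],X[0]])
print(m,p,(p-m)[:2]@Y)
post=at('scene0',220+551/5.4,110+163/4.6,.109)[:2]
print(post,'post-mark y',(post-m[:2])@Y)
bar=at('scene0',220+205/5.4,110+180/4.6,.18)[:2];print('bar',bar)
# origin from bar: bar at clamp(-75,-55); from mark
o=bar+.0754*X+.055*Y;print('origin est from bar',o, 'mark in clamp',(m[:2]-o)@X,(m[:2]-o)@Y,'post',(post-o)@X,(post-o)@Y)
q=.2838;d=np.array([.438,.5755]);print('tool shift',(np.array([d@[np.cos(q),np.sin(q)],d@[np.sin(q),-np.cos(q)]])/.06).round(2))
E
```

```text
[[ 0.001  0.951  0.31   0.085]
 [ 1.    -0.001 -0.     0.001]
 [-0.     0.31  -0.951 -0.141]
 [ 0.     0.     0.     1.   ]] 303.4346620955279
[0.6439 0.015  0.008 ] [0.6414 0.0964 0.02  ] 0.07903196974960597
[0.6239 0.156 ] post-mark y 0.13358569900818199
bar [ 0.5121 -0.0159]
origin est from bar [0.59742266 0.02191803] mark in clamp 0.0468894243214637 0.0030632990720041945 post -0.002465018442034353 0.13664899808018618
tool shift [ 9.69 -7.16]
```

Request:
{"name": "step_arm", "arguments": {
  "motion": [
    [[0.5,-0.3,-0.95],-0.1],
    [[1.4,-0.95,-0.95],-0.25],
    [[2.3,-1.55,-0.95],-0.4],
    [[3.2,-2.15,-0.95],-0.5],
    [[4.1,-2.8,-0.95],-0.6],
    [[5.0,-3.4,-0.95],-0.7],
    [[5.9,-4.0,-0.95],-0.8],
    [[6.8,-4.65,-0.95],-0.9],
    [[7.7,-5.25,-0.95],-1.0],
    [[8.5,-5.8,-0.95],-1.074]
  ]
}}

```text
time: 1.5
tool_pos: [0.526, -0.0426, 0.3008]
tool_rot: [3.141, 0.0, 1.361]
contact_force: [1.3, -0.3, 1.4]
opening: 0.0917
grip_force: 0.0
```

Request:
{"name": "step_arm", "arguments": {
  "motion": [
    [[0.7,0.4,0],0],
    [[1.4,0.75,0],0],
    [[1.8,0.94,0],0],
    [[1.8,0.94,0],0],
    [[1.8,0.94,0],0]
  ]
}}

```text
time: 2.12
tool_pos: [0.6025, 0.0486, 0.3005]
tool_rot: [-3.141, 0.001, 1.358]
contact_force: [0.8, 0.1, -0.9]
opening: 0.0919
grip_force: 0.0
```

```bash
python3 - <<'E'
from h import *
s=robot.observe();print(s['tool_pos'],s['tool_rot'])
snap('wrist','w1.png');cv2.imwrite('pics/w1b.png',cv2.resize(cv2.imread('pics/w1.png'),(800,600),interpolation=cv2.INTER_CUBIC))
E
```

```text
[0.60248137 0.04864626 0.30049006] [-3.14093456e+00  6.21849456e-04  1.35764211e+00]
```

View pics/w1b.png

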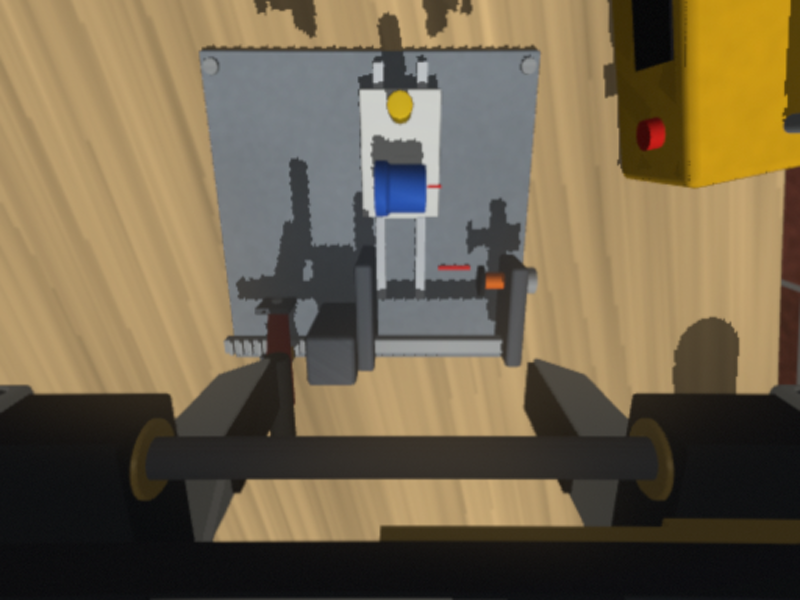

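The wrist view shows the post top at (400,105), the pointer at (433,186), the mark at (454,267), the cover at (400,188) and the pad face at about (478,280). The top edge of the plate runs level in the picture, so the tool is aligned with the clamp.

```bash
cat >> h.py <<'E'
t=-.213;X=np.array([np.cos(t),np.sin(t)]);Y=np.array([-X[1],X[0]])
def tool(d): return (d@Y/.06).round(3),(d@X/.06).round(3)
E
python3 - <<'E'
from h import *
A=lambda u,v,z:at('w1',u*.64,v*.64,z)[:2]
p=A(400,105,.109);c=A(402,188,.075);m=A(454,267,.008);q=A(434,186,.02);tl=A(202,50,.008);tr=A(538,50,.008)
print('post',p,'cover',c,(p-c)@X,(p-c)@Y,'mark',m,'ptr',q,'ptr-mark',(q-m)@Y,'p-m',(p-m)@Y,'edge',np.linalg.norm(tr-tl),np.arctan2(*(tr-tl)[::-1]))
f=A(478,280,.053);print('cover+x face to pad along x',(f-p)@X-.02)
o=p-Y*((p-m)@Y); o=o; print('origin',o,'bar rest',o-.0754*X-.055*Y,'bar seen scene .512 -.016')
s=robot.observe()['tool_pos'];print('shift to post',tool(p-s[:2]),'then to',tool(o+.058*Y-p))
E
```

```text
post [0.6255 0.1542] cover [0.6152 0.0999] -0.0014114109328150267 0.05525023003733767 mark [0.6467 0.0133] ptr [0.6418 0.0912] ptr-mark 0.07510372245742326 p-m 0.1332342872345549 edge 0.27368690140377566 -0.21129748776490076
cover+x face to pad along x 0.046179158553538324
origin [0.5973352  0.02397666] bar rest [ 0.51201253 -0.01384137] bar seen scene .512 -.016
shift to post (np.float64(1.806), np.float64(0.003)) then to (np.float64(-1.254), np.float64(0.0))
```

Request:
{"name": "step_arm", "arguments": {
  "motion": [
    [[0.9,0,0],0],
    [[1.8,0,0],0],
    [[1.8,0,0.8],0],
    [[1.8,0,1.6],0],
    [[1.8,0,2.4],0],
    [[1.8,0,3.0],0],
    [[1.8,0,3.35],0],
    [[1.8,0,3.35],0],
    [[1.8,0,3.35],0]
  ]
}}

```text
time: 3.3
tool_pos: [0.6264, 0.1542, 0.1012]
tool_rot: [3.14, -0.001, 1.357]
contact_force: [-0.3, 0.1, -0.3]
opening: 0.0919
grip_force: 0.0
```

Request:
{"name": "step_arm", "arguments": {
  "motion": [
    [[0,0,0],0],
    [[0,0,0],0],
    [[0,0,0],0],
    [[0,0,0],0],
    [[0,0,0],0],
    [[0,0,0],0],
    [[0,0,0],0],
    [[0,0,0],0]
  ],
  "hand": 235,
  "squeeze": 15
}}

```text
time: 4.3
tool_pos: [0.6242, 0.1551, 0.0995]
tool_rot: [-3.138, 0.0, 1.358]
contact_force: [-2.2, 0.0, 4.8]
opening: 0.0174
grip_force: 15.0
```

Request:
{"name": "step_arm", "arguments": {
  "motion": [
    [[-0.15,0,0],0],
    [[-0.3,0,0],0],
    [[-0.45,0,0],0],
    [[-0.6,0,0],0],
    [[-0.75,0,0],0],
    [[-0.9,0,0],0],
    [[-1.05,0,0],0],
    [[-1.2,0,0],0],
    [[-1.25,0,0],0],
    [[-1.25,0,0],0]
  ]
}}

```text
time: 5.55
tool_pos: [0.6085, 0.0818, 0.0995]
tool_rot: [-3.138, 0.0, 1.358]
contact_force: [-4.4, 1.0, 2.5]
opening: 0.0176
grip_force: 15.0
```

```bash
python3 - <<'E'
from h import *
s=robot.observe();print(s['tool_pos'],s['contact_force'],s['opening'])
snap('wrist','w2.png');im=cv2.imread('pics/w2.png');cv2.imwrite('pics/w2b.png',cv2.resize(im,(800,600),interpolation=cv2.INTER_CUBIC))
E
```

```text
[0.60852899 0.08179586 0.09953605] [-4.42418575  0.98100085  2.46580406] 0.017622420372138486
```

View pics/w2b.png

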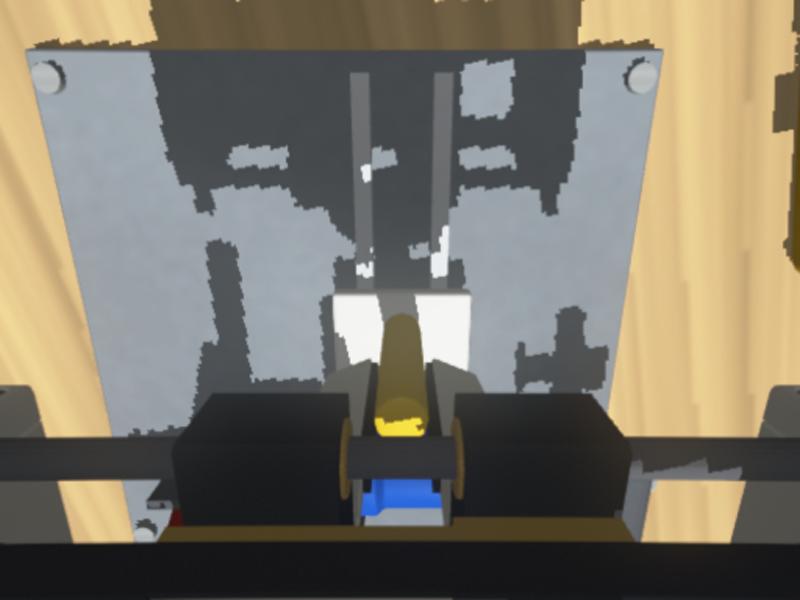

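The grip is holding and the arm moved 75 mm along the track, but the mark is hidden by the gripper. I'll release, lift and check the alignment.

Request:
{"name": "step_arm", "arguments": {
  "motion": [
    [[0,0,0],0],
    [[0,0,0],0],
    [[0,0,0],0]
  ],
  "hand": 120
}}

```text
time: 5.98
tool_pos: [0.6102, 0.0813, 0.0997]
tool_rot: [3.141, 0.0, 1.358]
contact_force: [0.6, 0.3, 0.2]
opening: 0.0428
grip_force: 0.0
```

Request:
{"name": "step_arm", "arguments": {
  "motion": [
    [[0,0,-0.6],0],
    [[0,0,-1.5],0],
    [[0,0,-2.4],0],
    [[-0.3,0,-3.1],0],
    [[-0.5,0,-3.35],0],
    [[-0.5,0,-3.35],0],
    [[-0.5,0,-3.35],0]
  ]
}}

```text
time: 6.85
tool_pos: [0.603, 0.0523, 0.2985]
tool_rot: [-3.138, 0.0, 1.358]
contact_force: [0.1, -0.8, -0.1]
opening: 0.0485
grip_force: 0.0
```

```bash
python3 - <<'E'
from h import *
s=robot.observe();print(s['tool_pos'],s['contact_force'],s['opening'])
snap('wrist','w3.png');im=cv2.imread('pics/w3.png')[80:270,130:380];cv2.imwrite('pics/w3b.png',cv2.resize(im,None,fx=3,fy=3,interpolation=cv2.INTER_CUBIC))
E
```

```text
[0.60298042 0.05231008 0.29849583] [ 0.08205686 -0.82611066 -0.06514203] 0.04850779726923302
```

View pics/w3b.png

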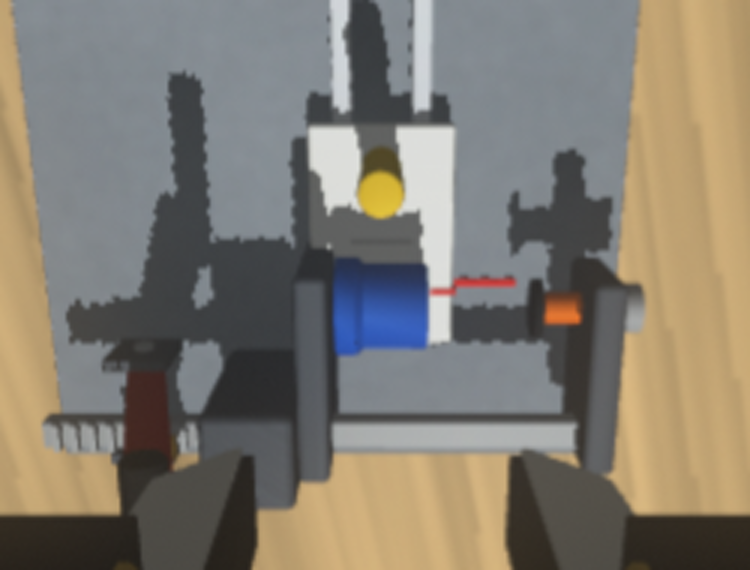

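```bash
python3 - <<'E'
from h import *
A=lambda u,v,z:at('w3',130+u/3-.33,80+v/3-.33,z)[:2]
m=A(485,282,.008);p=A(380,195,.109)
print('post-mark',(p-m)@Y)
for z in(.012,.016,.02,.024,.028):
    q=A(440,292,z);w=at('w1',434*.64,186*.64,z)[:2];pw=at('w1',400*.64,105*.64,.109)[:2];print(z,'ptr-mark',(q-m)@Y,'post-ptr',(p-q)@Y,'w1',(pw-w)@Y)
o=m-X*((m-p)@X);print('origin(x from post)',o,'bar in tool frame',tool(o-.0754*X-.055*Y-robot.observe()['tool_pos'][:2]))
# predicted pixel of bar top ends in scene
for z in(.177,.185):print('bar seen',at('scene0',220+205/5.4,110+180/4.6,z))
E
```

```text
post-mark 0.058871536739188
0.012 ptr-mark -0.004051023528315667 post-ptr 0.06292256026750366 w1 0.05882792846494507
0.016 ptr-mark -0.0028992814715354575 post-ptr 0.06177081821072345 w1 0.058479246621038365
0.02 ptr-mark -0.0018241402232259058 post-ptr 0.06069567696241391 w1 0.058130564777131674
0.024 ptr-mark -0.0007489989749163558 post-ptr 0.059620535714104354 w1 0.0578796230467077
0.028 ptr-mark 0.0003261422733931915 post-ptr 0.0585453944657948 w1 0.05753094120280101
origin(x from post) [0.59685497 0.02415889] bar in tool frame (np.float64(-1.4), np.float64(-1.257))
bar seen [ 0.5108 -0.0142  0.177 ]
bar seen [ 0.5143 -0.0188  0.185 ]
```

Pointer and mark agree to about 1 mm, allowing for the pointer's height. I'll go above the trigger bar, where the camera is nearly over the mark, and check once more.

Request:
{"name": "step_arm", "arguments": {
  "motion": [
    [[-0.7,-0.6,0],0],
    [[-1.4,-1.25,0],0],
    [[-1.4,-1.25,0],0],
    [[-1.4,-1.25,0],0],
    [[-1.4,-1.25,0],0]
  ],
  "hand": 120
}}

```text
time: 7.52
tool_pos: [0.5134, -0.0135, 0.3002]
tool_rot: [-3.141, -0.0, 1.359]
contact_force: [0.4, -1.2, -0.5]
opening: 0.0482
grip_force: 0.0
```

```bash
python3 - <<'E'
from h import *
s=robot.observe();print(s['tool_pos'],s['contact_force'],s['opening'])
snap('wrist','w4.png');im=cv2.imread('pics/w4.png')[80:384];cv2.imwrite('pics/w4b.png',cv2.resize(im,(800,475),interpolation=cv2.INTER_CUBIC))
E
```

```text
[ 0.51335256 -0.01351086  0.30021245] [ 0.37723178 -1.17176541 -0.47662417] 0.04823940023733119
```

View pics/w4b.png

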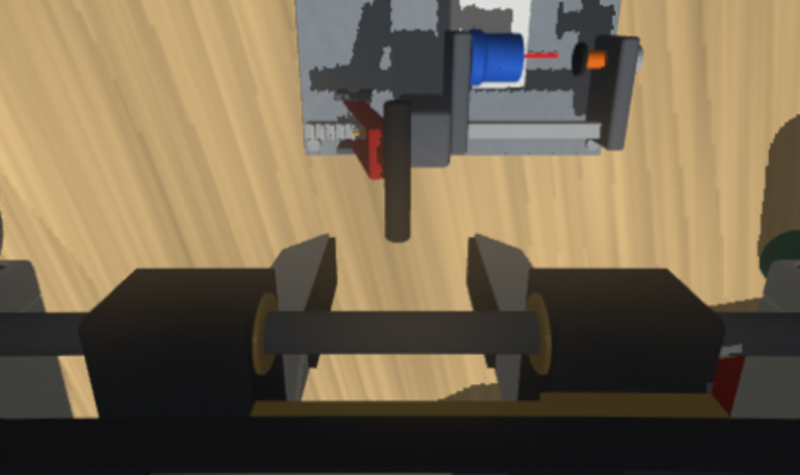

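From here the pointer and mark are collinear at v≈56. The bar runs from (397,103) to (397,240), centred between the fingers.

```bash
python3 - <<'E'
from h import *
s=robot.observe()['tool_pos'][:2]
e=[at('w4',397*.64,80+v*.64,.18)[:2] for v in(103,240)]
print(e,(e[0]-e[1])@Y,'mid shift',tool((e[0]+e[1])/2-s))
E
```

```text
[array([0.5206, 0.0261]), array([ 0.5029, -0.0552])] 0.08320436924855312 mid shift (np.float64(-0.022), np.float64(-0.021))
```

Request:
{"name": "step_arm", "arguments": {
  "motion": [
    [[-0.02,-0.02,0.7],0],
    [[-0.02,-0.02,1.3],0],
    [[-0.02,-0.02,1.75],0],
    [[-0.02,-0.02,1.92],0],
    [[-0.02,-0.02,1.92],0],
    [[-0.02,-0.02,1.92],0]
  ]
}}

```text
time: 8.32
tool_pos: [0.5119, -0.0151, 0.1866]
tool_rot: [3.139, 0.0, 1.358]
contact_force: [-0.5, -0.3, -0.5]
opening: 0.0484
grip_force: 0.0
```

Request:
{"name": "step_arm", "arguments": {
  "motion": [
    [[0,0,0],0],
    [[0,0,0],0],
    [[0,0,0],0],
    [[0,0,0],0],
    [[0,0,0],0]
  ],
  "hand": 235,
  "squeeze": 12
}}

```text
time: 8.95
tool_pos: [0.5105, -0.015, 0.1856]
tool_rot: [-3.14, 0.0, 1.358]
contact_force: [-3.8, 0.1, 3.5]
opening: 0.0153
grip_force: 12.0
```

```bash
python3 - <<'E'
from h import *
s=robot.observe();print(s['tool_pos'],s['contact_force'],s['opening'])
snap('wrist','w5.png');im=cv2.imread('pics/w5.png')
cv2.imwrite('pics/w5b.png',cv2.resize(im,(800,600),interpolation=cv2.INTER_CUBIC))
h=cv2.cvtColor(im,cv2.COLOR_BGR2HSV);m=cv2.inRange(h,(5,150,120),(18,255,255));n,l,st,c=cv2.connectedComponentsWithStats(m);print(st[1:],c[1:])
E
```

```text
[ 0.51054403 -0.01496546  0.18559475] [-3.79297402  0.1428982   3.47177345] 0.015336074849910905
[[429 119  17  15 211]] [[436.98104265 126.12796209]]
```

View pics/w5b.png

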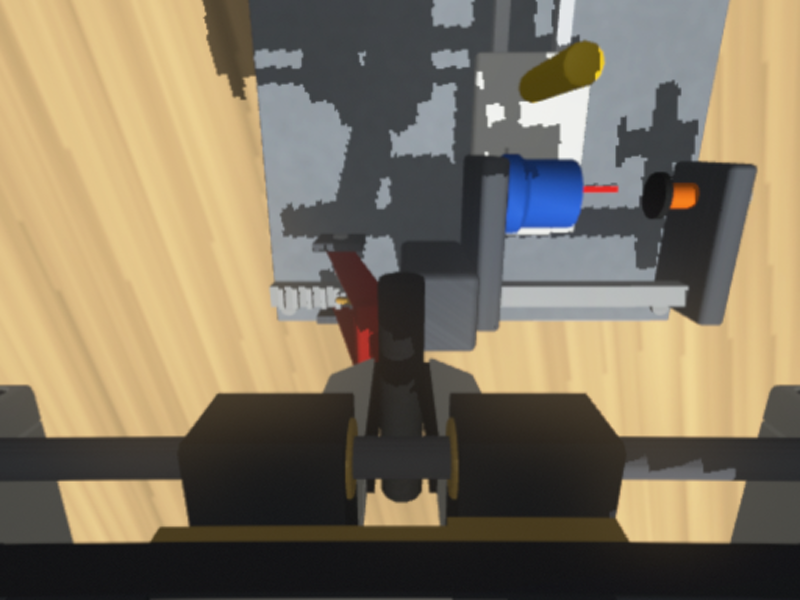

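The bar is gripped, and the orange plunger is clearly visible at about (683,195) in this view. Starting the first stroke along the arc.

Request:
{"name": "step_arm", "arguments": {
  "motion": [
    [[0,-0.15,-0.03],0],
    [[0,-0.3,-0.06],0],
    [[0,-0.45,-0.075],0],
    [[0,-0.6,-0.085],0],
    [[0,-0.75,-0.08],0],
    [[0,-0.9,-0.065],0],
    [[0,-1.05,-0.045],0],
    [[0,-1.2,-0.015],0],
    [[0,-1.2,-0.015],0]
  ]
}}

```text
time: 10.12
tool_pos: [0.4429, -0.0003, 0.1885]
tool_rot: [3.133, -0.0, 1.358]
contact_force: [7.2, -1.4, 8.7]
opening: 0.0156
grip_force: 12.0
```

```bash
cat >> h.py <<'E'
O=np.array([.5969,.0242])
def jaw(f):
    s=robot.observe(); snap('wrist',f+'.png');im=cv2.imread(f'pics/{f}.png')
    p=s['tool_pos']; print('t',s['time'],'tool',p.round(4),'clamp x',((p[:2]-O)@X*1e3).round(1),'F',s['contact_force'].round(1),'Fx',(s['contact_force'][:2]@X).round(1),'open',s['opening'].round(4))
    rep(f,im)
def rep(f,im):
    h=cv2.cvtColor(im,cv2.COLOR_BGR2HSV);m=cv2.inRange(h,(5,150,120),(18,255,255))
    n,l,st,c=cv2.connectedComponentsWithStats(m)
    if n<2: print('no orange');return
    i=1+np.argmax(st[1:,4]);x,y,w,hh,a=st[i];v=c[i][1]
    L=[((at(f,u,v,.058)[:2]-O)@X*1e3).round(1) for u in(x-.5,x+w-.5)]
    r=l==i;wm=r.sum(1);print('orange px',st[i],'rowwidth max/med',wm.max(),np.median(wm[wm>0]),'clampx mm',L,'w',(L[1]-L[0]).round(1))
E
python3 - <<'E'
from h import *
rep('w5',cv2.imread('pics/w5.png'));jaw('w6')
E
```

```text
orange px [429 119  17  15 211] rowwidth max/med 16 14.0 clampx mm [np.float64(73.0), np.float64(87.5)] w 14.5Traceback (most recent call last):
  File "<stdin>", line 2, in <module>
  File "h.py", line 27, in jaw
    p=s['tool_pos']; print('t',s['time'],'tool',p.round(4),'clamp x',((p[:2]-O)@X*1e3).round(1),'F',s['contact_force'].round(1),'Fx',(s['contact_force'][:2]@X).round(1),'open',s['opening'].round(4))
                                                                                                                                                                                ^^^^^^^^^^^^^^^^^^
AttributeError: 'float' object has no attribute 'round'
```

```bash
sed -i "s/'open',s\['opening'\].round(4)/'open',s['opening']/" h.py; python3 - <<'E'
from h import *
jaw('w6')
E
```

```text
t 10.175 tool [ 4.431e-01 -4.000e-04  1.886e-01] clamp x -145.1 F [ 8.8 -2.   7.7] Fx 9.0 open 0.01576528602911199
orange px [491 119  16  14 172] rowwidth max/med 14 13.0 clampx mm [np.float64(61.6), np.float64(75.4)] w 13.8
```

Request:
{"name": "step_arm", "arguments": {
  "motion": [
    [[0,0.15,-0.04],0],
    [[0,0.3,-0.06],0],
    [[0,0.45,-0.075],0],
    [[0,0.6,-0.08],0],
    [[0,0.75,-0.075],0],
    [[0,0.9,-0.055],0],
    [[0,1.05,-0.03],0],
    [[0,1.2,0.0],0],
    [[0,1.2,0.0],0]
  ]
}}

```text
time: 11.35
tool_pos: [0.5105, -0.0151, 0.1861]
tool_rot: [-3.139, 0.0, 1.358]
contact_force: [-2.3, -0.2, 1.0]
opening: 0.0154
grip_force: 12.0
```

Request:
{"name": "step_arm", "arguments": {
  "motion": [
    [[0,-0.15,-0.03],0],
    [[0,-0.3,-0.06],0],
    [[0,-0.45,-0.075],0],
    [[0,-0.6,-0.085],0],
    [[0,-0.75,-0.08],0],
    [[0,-0.9,-0.065],0],
    [[0,-1.05,-0.045],0],
    [[0,-1.25,-0.015],0],
    [[0,-1.25,-0.015],0]
  ]
}}

```text
time: 12.48
tool_pos: [0.4403, 0.0003, 0.19]
tool_rot: [3.131, -0.0, 1.358]
contact_force: [8.2, -1.7, 7.2]
opening: 0.0154
grip_force: 12.0
```

```bash
python3 - <<'E'
from h import *
jaw('w7')
E
```

```text
t 12.475 tool [4.403e-01 3.000e-04 1.900e-01] clamp x -148.0 F [ 8.2 -1.7  7.2] Fx 8.4 open 0.015386297867776915
orange px [473 119  17  14 180] rowwidth max/med 15 13.0 clampx mm [np.float64(44.5), np.float64(59.3)] w 14.8
```

Request:
{"name": "step_arm", "arguments": {
  "motion": [
    [[0,0.15,-0.04],0],
    [[0,0.3,-0.06],0],
    [[0,0.45,-0.075],0],
    [[0,0.6,-0.08],0],
    [[0,0.75,-0.075],0],
    [[0,0.9,-0.055],0],
    [[0,1.05,-0.03],0],
    [[0,1.25,0.0],0],
    [[0,1.25,0.0],0]
  ]
}}

```text
time: 13.65
tool_pos: [0.5105, -0.0149, 0.1863]
tool_rot: [-3.138, 0.0, 1.358]
contact_force: [-0.6, 1.5, -3.9]
opening: 0.0154
grip_force: 12.0
```

Request:
{"name": "step_arm", "arguments": {
  "motion": [
    [[0,-0.15,-0.03],0],
    [[0,-0.3,-0.06],0],
    [[0,-0.45,-0.075],0],
    [[0,-0.6,-0.085],0],
    [[0,-0.75,-0.08],0],
    [[0,-0.9,-0.065],0],
    [[0,-1.05,-0.045],0],
    [[0,-1.2,-0.015],0],
    [[0,-1.2,-0.015],0]
  ]
}}

```text
time: 14.78
tool_pos: [0.4439, -0.0006, 0.1914]
tool_rot: [3.129, -0.0, 1.358]
contact_force: [7.7, -1.6, 5.7]
opening: 0.0156
grip_force: 12.0
```

```bash
python3 - <<'E'
from h import *
jaw('w8')
E
```

```text
t 14.775 tool [ 0.4439 -0.0006  0.1914] clamp x -144.3 F [ 7.7 -1.6  5.7] Fx 7.9 open 0.015634644420992314
orange px [450 119  16  13 176] rowwidth max/med 15 14.0 clampx mm [np.float64(29.4), np.float64(43.4)] w 14.0
```

Request:
{"name": "step_arm", "arguments": {
  "motion": [
    [[0,0.15,-0.04],0],
    [[0,0.3,-0.06],0],
    [[0,0.45,-0.075],0],
    [[0,0.6,-0.08],0],
    [[0,0.75,-0.075],0],
    [[0,0.9,-0.055],0],
    [[0,1.05,-0.03],0],
    [[0,1.2,0.0],0],
    [[0,1.2,0.0],0]
  ]
}}

```text
time: 15.95
tool_pos: [0.5105, -0.0151, 0.1878]
tool_rot: [-3.139, 0.0, 1.358]
contact_force: [-1.5, -0.1, 0.2]
opening: 0.0155
grip_force: 12.0
```

Request:
{"name": "step_arm", "arguments": {
  "motion": [
    [[0,-0.15,-0.03],0],
    [[0,-0.3,-0.06],0],
    [[0,-0.45,-0.075],0],
    [[0,-0.6,-0.085],0],
    [[0,-0.7,-0.085],0],
    [[0,-0.75,-0.08],0],
    [[0,-0.75,-0.08],0],
    [[0,-0.75,-0.08],0]
  ]
}}

```text
time: 16.95
tool_pos: [0.4694, -0.0062, 0.1947]
tool_rot: [3.133, 0.0, 1.358]
contact_force: [9.1, -3.6, -0.7]
opening: 0.0156
grip_force: 12.0
```

```bash
python3 - <<'E'
from h import *
jaw('w9')
E
```

```text
t 16.95 tool [ 0.4694 -0.0062  0.1947] clamp x -118.2 F [ 9.1 -3.6 -0.7] Fx 9.6 open 0.015553366156325804
orange px [417 118  13  14 144] rowwidth max/med 12 10.0 clampx mm [np.float64(27.2), np.float64(38.7)] w 11.5
```

Request:
{"name": "step_arm", "arguments": {
  "motion": [
    [[0,-0.08,0.01],0],
    [[0,-0.15,0.015],0],
    [[0,-0.2,0.02],0],
    [[0,-0.2,0.02],0],
    [[0,-0.2,0.02],0]
  ]
}}

```text
time: 17.62
tool_pos: [0.459, -0.0039, 0.1946]
tool_rot: [3.129, 0.0, 1.358]
contact_force: [11.2, -3.8, 5.3]
opening: 0.0154
grip_force: 12.0
```

```bash
python3 - <<'E'
from h import *
jaw('w10')
def prof(f):
    im=cv2.imread(f'pics/{f}.png');h=cv2.cvtColor(im,cv2.COLOR_BGR2HSV);m=cv2.inRange(h,(3,110,60),(20,255,255))
    n,l,st,c=cv2.connectedComponentsWithStats(m);i=1+np.argmax(st[1:,4]);print(f,st[i],(l==i).sum(1)[st[i][1]:st[i][1]+st[i][3]])
for f in('w5','w7','w8','w9','w10'):prof(f)
im=cv2.imread('pics/w10.png')[80:200,320:480];cv2.imwrite('pics/w10b.png',cv2.resize(im,None,fx=5,fy=5,interpolation=cv2.INTER_CUBIC))
E
```

```text
t 17.625 tool [ 0.459  -0.0039  0.1946] clamp x -128.8 F [11.2 -3.8  5.3] Fx 11.7 open 0.015440163392769825
orange px [428 118   9  14  88] rowwidth max/med 8 6.0 clampx mm [np.float64(27.1), np.float64(35.2)] w 8.1
w5 [212 162  30  71 978] [ 3  3  6  5  6  6  8  7  5  8  8  8  9  9 10  9  8  6  7  6  9  4  9  7
 10  8 10 10 13 24 24 24 17 16 15 18 22 27 28 27 26 26 25 25 25 25 25 24
 24 21 18 14 15 15 16 15 16 15 14 15 15 13 14 13 12 13 11  9  7  8  5]
w7 [ 202  331  200   16 1495] [ 19  49  69  65  70 123 145 116 128 138 121 130 130 116  74   2]
w8 [ 207  331  195   16 1513] [ 25  57  69  80  80 112 133 126 116 125 127 131 129 119  82   2]
w9 [ 212  331  191   16 1509] [ 22  61  80  74  73 122 133 132 117 119 117 111 131 132  80   5]
w10 [ 161  331  241   16 1701] [ 25  54  79  85  70 115 140 148 159 153 146 157 152 131  86   1]
```

View pics/w10b.png

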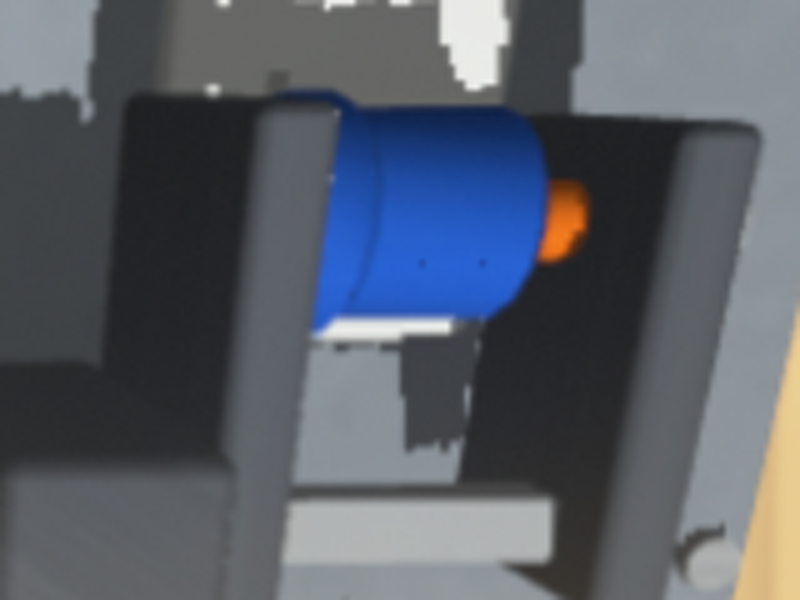

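The cover hides the pad and the left end of the orange, so I'll measure from the plate's top edge instead, with the cover's end as the reference.

```bash
python3 - <<'E'
from h import *
C=lambda x,y:(320+(x+.5)/5-.5,80+(y+.5)/5-.5)
W=lambda x,y,z:[*(O+x*X+y*Y),z]
inv=lambda p:((np.array(p)-[320-.5,80-.5])*5-.5).round(0)
# plate face/top edge at z=.082
for e in((690,125),(650,350),(612,570)):
    P=at('w10',*C(*e),.082)[:2]-O;print('edge',e,(P@X*1e3).round(1),(P@Y*1e3).round(1))
P=at('w10',*C(588,205),.060)[:2]-O;print('orange right',P@X*1e3,P@Y*1e3)
th=np.linspace(0,2*np.pi,73)
q=np.array([inv(proj('w10',W(.02,.022*np.cos(a),.053+.022*np.sin(a)))) for a in th])
print('cover end circle: right',q[:,0].max(),'top',q[:,1].min(),'bottom',q[:,1].max(),' seen 547,108,~318')
for j in(.052,.054,.056):print(j,'plate edge',[inv(proj('w10',W(.088-j,y,.082))) for y in(0,-.055)])
fs=[]
for i in range(8): robot.read_camera('side');fs.append(robot.observe()['contact_force'])
print(np.mean(fs,0),np.std(fs,0),np.mean(fs,0)[:2]@X)
E
```

```text
edge (690, 125) 34.8 17.5
edge (650, 350) 35.8 -18.8
edge (612, 570) 36.8 -57.7
orange right 33.97947067111187 3.256619859770355
cover end circle: right 557.0 top 93.0 bottom 342.0  seen 547,108,~318
0.052 plate edge [array([675., 237.]), array([610., 556.])]
0.054 plate edge [array([663., 237.]), array([598., 556.])]
0.056 plate edge [array([650., 237.]), array([587., 556.])]
[10.27116542 -3.0844001   5.01947319] [0.36253301 0.61811946 0.45569859] 10.69106948595045
```

Vision and force, with the lever corrected for, both put the plunger at about 5 to 5.5 mm. It needs roughly 2.5 mm more.

Request:
{"name": "step_arm", "arguments": {
  "motion": [
    [[0,-0.05,0.01],0],
    [[0,-0.1,0.02],0],
    [[0,-0.14,0.03],0],
    [[0,-0.14,0.03],0],
    [[0,-0.14,0.03],0],
    [[0,-0.14,0.03],0]
  ]
}}

```text
time: 18.82
tool_pos: [0.4522, -0.0024, 0.1939]
tool_rot: [3.125, -0.0, 1.358]
contact_force: [11.8, -3.9, 11.0]
opening: 0.0154
grip_force: 12.0
```

```bash
python3 - <<'E'
from h import *
jaw('w11')
fs=[]
for i in range(8): robot.read_camera('side');fs.append(robot.observe()['contact_force'])
f=np.mean(fs,0);print(f,f[:2]@X)
im=cv2.imread('pics/w11.png')[80:200,320:480];cv2.imwrite('pics/w11b.png',cv2.resize(im,None,fx=5,fy=5,interpolation=cv2.INTER_CUBIC))
E
```

```text
t 18.825 tool [ 0.4522 -0.0024  0.1939] clamp x -135.8 F [11.8 -3.9 11. ] Fx 12.3 open 0.015428734022182948
orange px [436 118   6  14  48] rowwidth max/med 5 3.0 clampx mm [np.float64(27.7), np.float64(33.1)] w 5.4
[11.29833362 -3.63639879 10.91483492] 11.811713533212883
```

View pics/w11b.png

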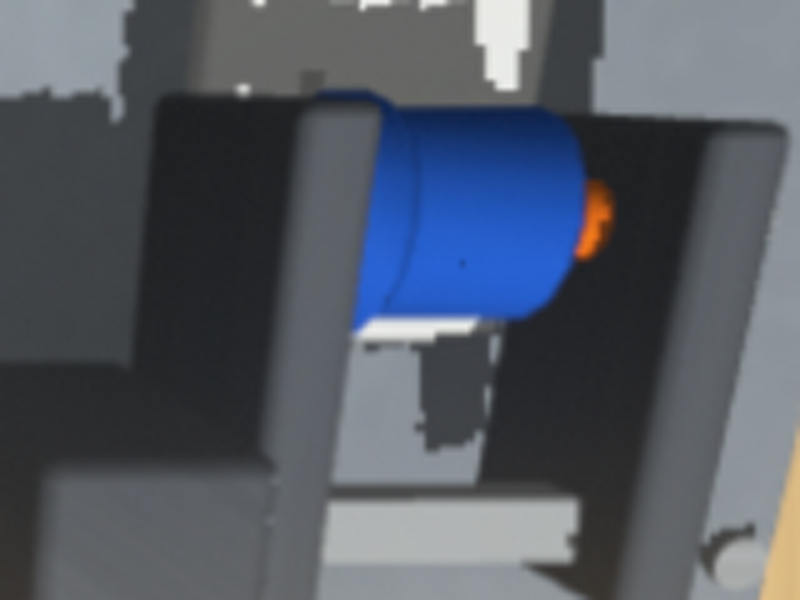

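```bash
python3 -c "
from cell import robot
print(robot.hand_in())"
```

```text
the job is handed in; nothing more can be done
None
```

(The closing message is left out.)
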